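Change the insert in a sprung work holder

ROBOT

A 6-joint arm with a two-finger parallel gripper is mounted at the origin on a cart in front of the work surface, level with it; the furniture and walls round the work are solid. World frame = base frame: x ahead of the robot, y to its left, z up, the work surface at z = 0. Lengths are in m, angles in rad, forces in N, time in s.
With the tool pointing down it reaches from about 0.375 to 0.9 m from the base axis. Payload 3.1 kg.
Tool frame: the origin (TCP) lies midway between the tips of the shut fingers; the grasp point (between the pads) lies 19 mm behind it; x points along the fingers, z is the direction in which the jaws open and shut, and the axes are right-handed (so a half turn about x gives the same grasp; the last joint's range is limited). The gripper opens to 85 mm and grips with 20 to 120 N. Pads are 22 mm wide; open, the fingers measure 114 mm over their backs; the gripper's body (76 mm by 85 mm) begins 54 mm behind the grasp point. The pads swing forward as they close: fully open they stand 13 mm farther back than shut.
Start: joints at [0.942, 0.527, 1.433, -0, 1.181, -0.178], TCP at [0.272, 0.563, 0.231] pointing down, gripper open.
Joint ranges: [-3.08, 3.08], [-0.75, 2.2], [0.22, 2.44], [-1.43, 4.57], [0, 2.65], [-2.85, 2.85]. Speed limits (rad/s): [2.79, 2.79, 3.14, 3.14, 3.14, 3.14].

INTERFACE

Orientations are given as a unit quaternion [x, y, z, w].
In Python, from station import telemetry, optics, manip gives the robot as it stands.
- The arm moves only by the tool step_arm, never from a script. Its argument "commands" is a list of rows, each a list of 4 numbers: the shift along the tool's x, y, z in m, then the turn about the tool's x in rad. A call has 1 to 8 rows; each row is the pose to reach, as a shift and turn from the pose measured when the call began, along the tool's axes at that moment; what a row does not reach only later rows make up. A row lasts 1/12 s, in which the tool goes at most 41.7 mm and 7.16 degrees, less where a joint would pass 70% of its speed; a pose out of reach is approached as far as the arm can. A call with a gripper value outside its range is refused whole. "jaw" is the finger opening in m, from 0 to 0.0854, set as the call begins (left out, the last holds). The fingers move at their own pace and stop on an object; "grip_force" is the grip in N (left out, the last holds). Time passes only in rows, so rows that repeat a pose let the fingers close. It gives the time, the measured TCP pose, the force and the opening at its end, in the units of the state.
- telemetry.sense(): the state, without advancing time (a new reading comes with each control period).
- optics.snapshot(name): name is "scene" or "top" or "wrist"; returns the picture (384x512x3 uint8, red, green, blue); there is no depth.
- optics.camera_params(name): a dict with "mtx" (3x3 intrinsics, pixels), "origin" and "attitude" of the camera in the world. Camera axes: x right, y down, z forward; pixel columns grow to the right and rows downward; lengths in m; the calibration is good to about 2 mm. A picture is of the moment at which its call begins: read the wrist's pose just before it. camera_params takes no time and is no camera call; for the wrist camera it gives the pose at the moment of the call.
- manip.sign_off(): hands the job in, once; it reports no verdict.
The state is a dict: "t": time; "q": joint angles; "qd": joint speeds; "tau": joint torques, N m; "tcp_pos": TCP position; "tool_rot": TCP orientation; "force": force on the tool from outside, world axes, zero at the start; "ft_torque": the same for the moment, N m; "finger_gap": opening from 0.0 (shut) to 1.0 (fully open).
Only numpy, scipy, OpenCV 4.12 (cv2) and the standard library are available. Lean on these libraries where they do the work, as an engineer would, in place of code of your own. Each camera call takes 0.05 s, during which the arm holds its last target.

TASK

Change the work holder on the bench over from flat work to pipe. Take the flat-topped insert out of its sprung channel and put it in the low steel tray; then fit the insert with the V notch in its top, pressing the sprung carriage back with it so that it sits down on the channel floor, upright, and is held by the spring with both ends of its foot under the lips. Do not force it, and leave the insert with the square slot and the other things on the bench where they are.

Things in the scene. Friction and masses are not known exactly. Their poses are not given: they have to be found in the camera images.
- holder: The work holder: grey base plate 290 x 80 x 12 mm fixed to the bench, with a straight steel channel, a fixed stop at one end and a sprung carriage at the other. Origin: on the bench below holder_seat; x along the channel towards the carriage, y across, z up. The channel is 24 mm wide between two walls, each 9 mm thick and 14 mm high above the channel floor.
- holder_seat (a point): Middle of a seated insert's place, on the channel floor, 12 mm above the bench; axes as the holder. An insert goes in and out with one end low under the carriage's lip, pressing the carriage back, and the other end raised (some 18 degrees) over the fixed stop; then that end goes down behind the stop's lip and the spring slides the foot under it.
- fixed_lip (a point): Top of the tip of the fixed stop's lip, on the channel's centre line, at x = -52 mm, 24 mm above the channel floor; axes as the holder. The stop is a block whose face is at x = -60 mm (back at -90 mm), 24 mm high; the lip overhangs the channel by 8 mm, its underside 15 mm above the channel floor.
- carriage_lip (a point): Top of the tip of the sprung carriage's lip, on the channel's centre line, 24 mm above the channel floor, at x = +44 mm plus the travel; axes as the holder. The lip overhangs by 8 mm, its underside 15 mm above the floor; the carriage's face is 8 mm further along x, its block 40 mm long.
- carriage (a joint): Travel of the sprung carriage along the holder's +x, m, 0 (empty holder: face at x = +52 mm) to 0.034. A spring pushes it towards the fixed stop: 4 N at 0, plus 300 N/m, so 14 N at the end. A seated insert holds it at 0.008. For a foot to pass the fixed stop's lip going down or up, the travel must be over 0.016.
- flat_insert: Flat-topped aluminium insert, in the holder at the start. Foot 120 long x 20 thick x 10 high; centred on it the body, 90 long x 20 thick, top 46 mm above the underside, so a 15 mm long tongue of the foot sticks out at each end; ends alike. About 0.25 kg. Origin: centre of the underside; x along the length, y through the thickness, z up.
- vee_insert: Aluminium insert with a V notch, 36 wide and 12 deep, mid top edge; stands on the bench right of the vice. Foot 120 long x 20 thick x 10 high; centred on it the body, 90 long x 20 thick, top 46 mm above the underside, so a 15 mm long tongue of the foot sticks out at each end; ends alike. About 0.25 kg. Origin: centre of the underside; x along the length, y through the thickness, z up.
- slot_insert: Aluminium insert with a square slot, 20 wide, 12 deep, mid top edge; stands near the V one, in either place. Stays. Foot 120 long x 20 thick x 10 high; centred on it the body, 90 long x 20 thick, top 46 mm above the underside, so a 15 mm long tongue of the foot sticks out at each end; ends alike. About 0.25 kg. Origin: centre of the underside; x along the length, y through the thickness, z up.
- screwdriver_flat: Screwdriver, 189 mm, yellow handle, lying near the front right edge of the bench; it stays. Origin: centre of its underside.
- tray: Low open steel tray, 110 (x) x 160 (y) x 28 mm high, walls and floor 4 mm thick, fixed to the bench. Origin: centre of its underside; y along its long side.

How it is judged:
On the way, in this order (a step that is already met when the one before it is completed fails the run):
1. the flat-topped insert is in the tray, let go and at rest (x of flat_insert in the frame of tray between -0.055 and 0.055 m and y of flat_insert in the frame of tray between -0.08 and 0.08 m and z of flat_insert in the frame of tray between -0.005 and 0.035 m and linear speed of flat_insert below 0.02 m/s and angular speed of flat_insert below 0.2 rad/s and contact force between the fingers and flat_insert below 0.1 N), for 0.2 s.
2. the V-notched insert is down on the channel floor between the fixed stop and the sprung carriage (x of vee_insert in the frame of holder_seat between -0.004 and 0.004 m and y of vee_insert in the frame of holder_seat between -0.004 and 0.004 m and z of vee_insert in the frame of holder_seat between -0.003 and 0.003 m and angle between vee_insert's own z axis and vertical below 0.05 rad and angle between the x axis of vee_insert and the x axis of holder_seat, either way round below 0.08 rad and value of joint carriage between 0.005 and 0.011 m), for 0.2 s.
At the end, for the whole second after the job is handed in: V insert at rest on the channel floor: within 4 mm along and across and 3 mm in height of holder_seat, upright within 0.05 rad, in line within 0.08 rad, carriage travel 5 to 11 mm. Flat insert at rest in the tray, any attitude. Slotted insert upright, within 30 mm of its start (all of step 2 and x of flat_insert in the frame of tray between -0.055 and 0.055 m and y of flat_insert in the frame of tray between -0.08 and 0.08 m and z of flat_insert in the frame of tray between -0.005 and 0.035 m and linear speed of each of vee_insert, flat_insert below 0.02 m/s and angular speed of each of vee_insert, flat_insert below 0.2 rad/s and distance of slot_insert from where it was at the start of the episode below 0.03 m and angle between slot_insert's own z axis and vertical below 0.3 rad); the robot touches nothing.
It fails at once if an insert is forced: more than 80 N between it and the holder (contact force between any of vee_insert, flat_insert and holder above 80 N).
It fails at once if the slotted insert is shifted by more than 30 mm (distance of slot_insert from where it was at the start of the episode above 0.03 m).
It fails at once if the screwdriver is shifted by more than 40 mm (distance of screwdriver_flat from where it was at the start of the episode above 0.04 m).
It also fails if it takes over 67 s, if anything falls off the work surface, if the arm or the gripper's body presses on something with over 40 N, if the wrist force passes 120 N, or if a joint passes its speed limit or range.

## Working session

There is one attempt and no reset: what is moved stays moved. The work goes in short steps, Python scripts to look and compute and a tool call to move; the robot and the scene stay as the last step left them, time stands still between calls to the robot, and variables do not carry over. Pictures are saved under pics/ and viewed, and the job is handed in when it is done.

Besides the shell and the picture viewer there is one more tool, called after "Emit:" in YAML: its name, and indented under it one key for each argument. step_arm: Moves the arm, as the interface text tells. Its arguments: {"type":"object","properties":{"commands":{"type":"array","items":{"type":"array","items":{"type":"number"}}},"jaw":{"type":"number"},"grip_force":{"type":"number"}},"required":["commands"]}

```bash
ls; mkdir -p pics; cat > h.py <<'E'
import numpy as np, cv2
from scipy.spatial.transform import Rotation as R
from station import telemetry, optics, manip
def cam(n):
    p=optics.camera_params(n); K=np.array(p['mtx']); o=np.array(p['origin']); a=np.array(p['attitude'])
    A=R.from_quat(a).as_matrix() if a.size==4 else a
    return K,o,A
def ray(n,uv,z,c=None):
    K,o,A=c or cam(n)
    d=A@np.linalg.inv(K)@np.array([uv[0],uv[1],1.])
    return o+d*(z-o[2])/d[2]
def proj(n,p,c=None):
    K,o,A=c or cam(n)
    q=K@(A.T@(np.array(p)-o)); return q[:2]/q[2]
def save(n,f):
    im=np.array(optics.snapshot(n)); cv2.imwrite('pics/'+f,im[:,:,::-1]); return im
E
python3 - <<'E'
from h import *
print(telemetry.sense())
for n in ['scene','top','wrist']:
    print(n,optics.camera_params(n))
    save(n,n+'0.png')
E
```

```text
pics
{'t': 0.0, 'q': array([ 9.41538038e-01,  5.28455356e-01,  1.43389928e+00,  2.12982160e-05,
        1.18138017e+00, -1.78514253e-01]), 'qd': array([ 7.83290804e-06, -1.30044931e-03, -7.28387183e-04, -1.08679837e-03,
       -1.59290281e-03,  2.61708629e-04]), 'tau': array([-9.13652057e-04, -4.42356026e+01, -1.78020000e+01, -1.56260639e-04,
        8.33302183e-03,  4.29757989e-06]), 'tcp_pos': array([0.2718253 , 0.56200755, 0.23034121]), 'tool_rot': array([-0.3758939 ,  0.5997967 ,  0.37534286,  0.59838569]), 'force': array([-0.41980194,  0.18193994,  0.61662061]), 'ft_torque': array([-0.00148857,  0.02528342, -0.00783738]), 'finger_gap': 0.9995550947829868}
scene {'mtx': array([[469.18121348,   0.        , 254.50664411],
       [  0.        , 469.18121348, 187.25904569],
       [  0.        ,   0.        ,   1.        ]]), 'origin': array([0.87581986, 0.36576287, 1.03181855]), 'attitude': array([ 0.29609195,  0.91574007, -0.26082692, -0.07562408])}
top {'mtx': array([[422.57881803,   0.        , 251.70251488],
       [  0.        , 422.57881803, 185.37996157],
       [  0.        ,   0.        ,   1.        ]]), 'origin': array([ 0.41358107, -0.13090377,  0.98053482]), 'attitude': array([ 0.71337838, -0.69758908,  0.04913237, -0.04524135])}
wrist {'mtx': array([[298.65758625,   0.        , 257.66282685],
       [  0.        , 298.65758625, 188.26102239],
       [  0.        ,   0.        ,   1.        ]]), 'origin': array([0.20811445, 0.59208394, 0.37306694]), 'attitude': array([0.83866931, 0.52618959, 0.07401458, 0.11949957])}
```

View pics/scene0.png

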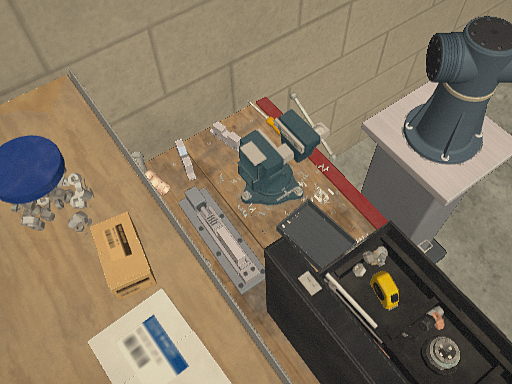

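View pics/top0.png

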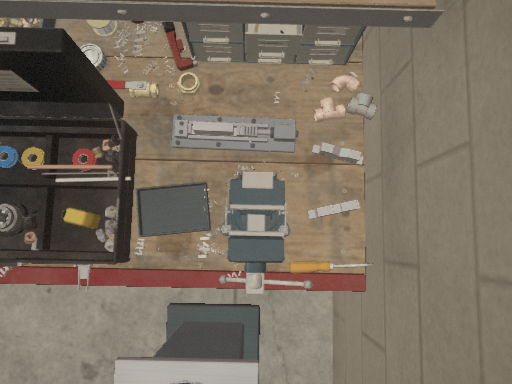

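View pics/wrist0.png

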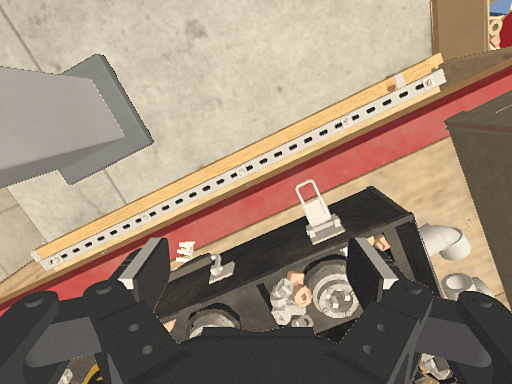

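```bash
python3 - <<'E'
from h import *
im=cv2.imread('pics/top0.png')
a=im[100:220,125:375]; cv2.imwrite('pics/topc.png',cv2.resize(a,None,fx=3.2,fy=3.2,interpolation=cv2.INTER_CUBIC))
im=cv2.imread('pics/scene0.png')
a=im[90:300,125:345]; cv2.imwrite('pics/scc.png',cv2.resize(a,None,fx=2.8,fy=2.8,interpolation=cv2.INTER_CUBIC))
for n in('top','scene'):
    K,o,A=cam(n); print(n,A.round(3))
for uv in [(174,132),(296,135),(173,210),(340,155),(333,209)]: print(uv,ray('top',uv,0.0).round(3))
print(R.from_quat(telemetry.sense()['tool_rot']).as_matrix().round(3))
E
```

```text
top [[ 0.022 -0.991  0.133]
 [-1.    -0.023 -0.004]
 [ 0.007 -0.133 -0.991]]
scene [[-0.813  0.503 -0.293]
 [ 0.582  0.689 -0.433]
 [-0.016 -0.522 -0.853]]
(174, 132) [0.669 0.053 0.   ]
(296, 135) [ 0.669 -0.238  0.   ]
(173, 210) [0.484 0.046 0.   ]
(340, 155) [ 0.623 -0.342  0.   ]
(333, 209) [ 0.494 -0.325  0.   ]
[[-0.001 -0.9    0.436]
 [-0.001  0.436  0.9  ]
 [-1.     0.    -0.002]]
```

View pics/topc.png

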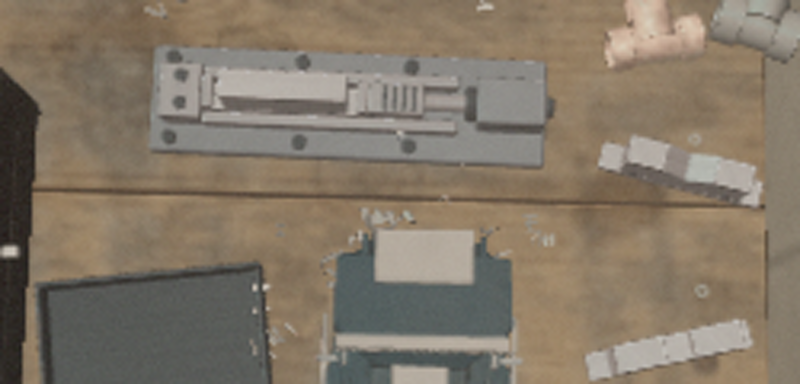

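View pics/scc.png

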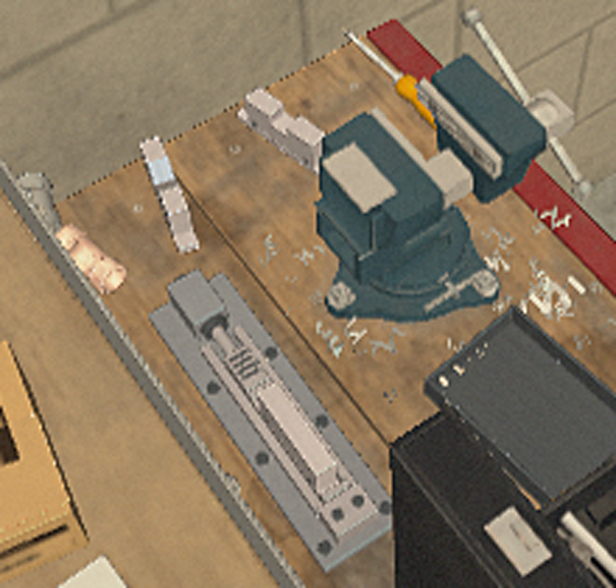

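```bash
cat >> h.py <<'E'
def tri(uv1,uv2):
    rs=[]
    for n,uv in(('scene',uv1),('top',uv2)):
        K,o,A=cam(n); d=A@np.linalg.inv(K)@np.array([uv[0],uv[1],1.]); rs.append((o,d/np.linalg.norm(d)))
    (o1,d1),(o2,d2)=rs
    t=np.linalg.lstsq(np.c_[d1,-d2],o2-o1,rcond=None)[0]
    p,q=o1+t[0]*d1,o2+t[1]*d2
    return (p+q)/2,np.linalg.norm(p-q)
E
python3 - <<'E'
from h import *
print('shelf',tri((71,73),(440,14)))
print('vice jaw', tri((255,153),(257,180)))
for uv in [(135,183),(207,183),(139,235),(210,233)]: print('tray',ray('top',uv,.028).round(3))
print('toolbox', tri((266,267),(131,262)))
# holder pixels from crop: crop(x/3.2+125, y/3.2+100)
for c in [(155,46),(545,62),(542,167),(150,152)]:
    uv=(c[0]/3.2+125,c[1]/3.2+100); print(ray('top',uv,.012).round(4))
E
```

```text
shelf (array([ 0.78351959, -0.42959705,  0.34338178]), np.float64(0.0038545477805306916))
vice jaw (array([ 0.530507  , -0.14247405,  0.17716729]), np.float64(0.004699255124099378))
tray [0.541 0.13  0.028]
tray [ 0.545 -0.033  0.028]
tray [0.424 0.115 0.028]
tray [ 0.432 -0.044  0.028]
toolbox (array([0.49733892, 0.0811672 , 0.0298066 ]), np.float64(0.2797175588972471))
[0.7088 0.0538 0.012 ]
[ 0.7035 -0.2344  0.012 ]
[ 0.6244 -0.2329  0.012 ]
[0.6288 0.0537 0.012 ]
```

```bash
python3 - <<'E'
from h import *
print('toolbox', tri((387,224),(130,262)))
print('toolbox', tri((266,267),(134,150)))
print('toolbox', tri((266,267),(134,125)))
s=telemetry.sense();print(s['t'])
# holder fit
c=np.array([ray('top',(a/3.2+125,b/3.2+100),.012)[:2] for a,b in [(155,46),(545,62),(542,167),(150,152)]])
print(c.mean(0), 'dir',np.rad2deg(np.arctan2(*(c[1]+c[2]-c[0]-c[3])[::-1])))
E
```

```text
toolbox (array([0.35987239, 0.12831469, 0.06031148]), np.float64(0.01664489301111464))
toolbox (array([0.626568  , 0.09237851, 0.11340962]), np.float64(0.06887464540491924))
toolbox (array([0.652784  , 0.09479875, 0.15510537]), np.float64(0.02998784012496839))
0.15
[ 0.66637359 -0.08995552] dir -90.96984887976545
```

```bash
cat >> h.py <<'E'
def mv(p,zang=None):
    s=telemetry.sense(); M=R.from_quat(s['tool_rot']).as_matrix()
    d=M.T@(np.array(p)-s['tcp_pos']); a=0
    if zang is not None:
        cur=np.arctan2(M[1,2],M[0,2]); a=(cur-zang+np.pi)%(2*np.pi)-np.pi
    print('t',s['t'],'tcp',s['tcp_pos'].round(4),'F',s['force'].round(1),'gap',round(s['finger_gap']*85.4,1),'j6',s['q'][5].round(2))
    print('cmd',d.round(4),round(a,4),'dist',np.linalg.norm(d).round(3)); return d,a
E
python3 - <<'E'
from h import *
mv([.45,0,.25],np.deg2rad(-1))
s=telemetry.sense(); M=R.from_quat(s['tool_rot']).as_matrix(); K,o,A=cam('wrist')
print((M.T@(o-s['tcp_pos'])).round(3)); print((M.T@A).round(3))
E
```

```text
t 0.15 tcp [0.2719 0.5621 0.2305] F [ 0.1  0.1 -0.4] gap 85.6 j6 -0.18
cmd [-0.0189 -0.4052 -0.4284] 1.1374 dist 0.59
[-0.143  0.071 -0.001]
[[-0.    -0.279  0.96 ]
 [ 0.    -0.96  -0.279]
 [ 1.     0.     0.   ]]
```

Emit:
step_arm:
  commands:
    - [-0.019,-0.405,-0.428,1.137]
    - [-0.019,-0.405,-0.428,1.137]
    - [-0.019,-0.405,-0.428,1.137]
    - [-0.019,-0.405,-0.428,1.137]
    - [-0.019,-0.405,-0.428,1.137]
    - [-0.019,-0.405,-0.428,1.137]
    - [-0.019,-0.405,-0.428,1.137]
    - [-0.019,-0.405,-0.428,1.137]
  jaw: 0.06

```text
t: 0.82
tcp_pos: [0.3727, 0.2431, 0.242]
tool_rot: [-0.041, 0.706, 0.04, 0.706]
force: [1.9, -0.2, 0.1]
finger_gap: 0.705
```

```bash
python3 - <<'E'
from h import *
mv([.45,0,.25],np.deg2rad(-1))
E
```

```text
t 0.8167 tcp [0.3727 0.2431 0.242 ] F [ 1.9 -0.2  0.1] gap 60.2 j6 0.21
cmd [-0.0077 -0.2503  0.049 ] 0.1319 dist 0.255
```

Emit:
step_arm:
  commands:
    - [-0.008,-0.25,0.049,0.132]
    - [-0.008,-0.25,0.049,0.132]
    - [-0.008,-0.25,0.049,0.132]
    - [-0.008,-0.25,0.049,0.132]
    - [-0.008,-0.25,0.14,0.132]
    - [-0.008,-0.25,0.18,0.132]
    - [-0.008,-0.25,0.22,0.132]
    - [-0.008,-0.25,0.26,0.132]

```text
t: 1.48
tcp_pos: [0.58, 0.0318, 0.2495]
tool_rot: [0.007, 0.707, -0.008, 0.707]
force: [0.2, -0.2, 0.9]
finger_gap: 0.7
```

```bash
python3 - <<'E'
from h import *
mv([.662,-.04,.25],np.deg2rad(-1))
E
```

```text
t 1.4833 tcp [0.58   0.0318 0.2495] F [ 0.2 -0.2  0.9] gap 59.8 j6 -0.12
cmd [-0.0005 -0.0701  0.0835] -0.0029 dist 0.109
```

Emit:
step_arm:
  commands:
    - [0,-0.07,0.083,-0.003]
    - [0,-0.07,0.083,-0.003]
    - [0,-0.07,0.083,-0.003]
    - [0,-0.07,0.083,-0.003]
    - [0,-0.07,0.083,-0.003]

```text
t: 1.9
tcp_pos: [0.6619, -0.0411, 0.2483]
tool_rot: [0.006, 0.708, -0.007, 0.706]
force: [-1.0, -0.2, -0.1]
finger_gap: 0.701
```

```bash
python3 - <<'E'
from h import *
mv([.662,-.04,.25],np.deg2rad(-1))
save('wrist','w1.png')
E
```

```text
t 1.9 tcp [ 0.6619 -0.0411  0.2483] F [-1.  -0.2 -0.1] gap 59.9 j6 -0.21
cmd [-0.0017  0.0011  0.0001] -0.0019 dist 0.002
```

View pics/w1.png

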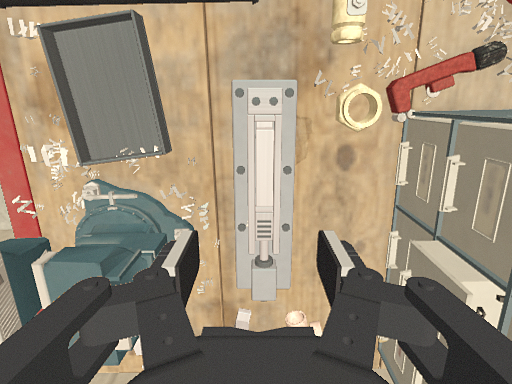

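```bash
python3 - <<'E'
from h import *
im=cv2.imread('pics/w1.png')
a=im[70:305,220:305]; cv2.imwrite('pics/w1c.png',cv2.resize(cv2.rotate(a,cv2.ROTATE_90_COUNTERCLOCKWISE),None,fx=3.4,fy=3.4,interpolation=cv2.INTER_CUBIC))
E
```

```text
(no output)
```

View pics/w1c.png

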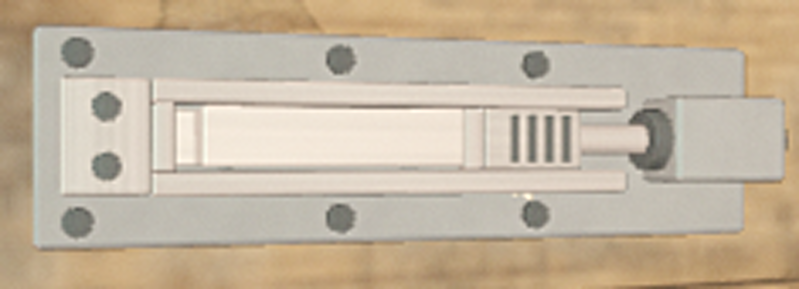

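```bash
python3 - <<'E'
from h import *
c=cam('wrist')
f=lambda x,y,z:ray('wrist',(304-y/3.4,70+x/3.4),z,c)
for n,x,y,z in [('stopback',62,136,.036),('fixlip',174,136,.036),('bodyL',204,138,.058),('bodyR',463,137,.058),('carlip',484,139,.036),('bodytop',330,106,.058),('bodybot',330,168,.058),('plTL',35,28,.012),('plBL',35,247,.012),('plTR',743,49,.012),('plBR',743,231,.012)]:
    print(n,f(x,y,z).round(4))
E
```

```text
stopback [0.6685 0.0442 0.036 ]
fixlip [0.6681 0.0079 0.036 ]
bodyL [ 6.67e-01 -2.00e-04  5.80e-02]
bodyR [ 0.6662 -0.0889  0.058 ]
carlip [ 0.6656 -0.1051  0.036 ]
bodytop [ 0.6772 -0.0419  0.058 ]
bodybot [ 0.6564 -0.0416  0.058 ]
plTL [0.707  0.0535 0.012 ]
plBL [0.63   0.0549 0.012 ]
plTR [ 0.7031 -0.2337  0.012 ]
plBR [ 0.6247 -0.2325  0.012 ]
```

```bash
python3 - <<'E'
from h import *
mv([.667,-.0343,.032],np.deg2rad(-1))
E
```

```text
t 1.95 tcp [ 0.6608 -0.0399  0.2485] F [-0.   0.5  0.1] gap 59.7 j6 -0.21
cmd [0.2164 0.0058 0.0069] -0.0007 dist 0.217
```

Emit:
step_arm:
  commands:
    - [0.04,0.006,0.007,0]
    - [0.08,0.006,0.007,0]
    - [0.12,0.006,0.007,0]
    - [0.15,0.006,0.007,0]
    - [0.175,0.006,0.007,0]
    - [0.175,0.006,0.007,0]
  jaw: 0.05

```text
t: 2.45
tcp_pos: [0.6613, -0.0316, 0.0678]
tool_rot: [0.007, 0.713, -0.005, 0.701]
force: [-1.3, -0.4, -0.8]
finger_gap: 0.584
```

```bash
python3 - <<'E'
from h import *
mv([.667,-.0343,.032],np.deg2rad(-1))
save('wrist','w2.png')
E
```

```text
t 2.45 tcp [ 0.6613 -0.0316  0.0678] F [-1.3 -0.4 -0.8] gap 49.9 j6 -0.2
cmd [ 0.0357 -0.0027  0.0064] 0.0007 dist 0.036
```

View pics/w2.png

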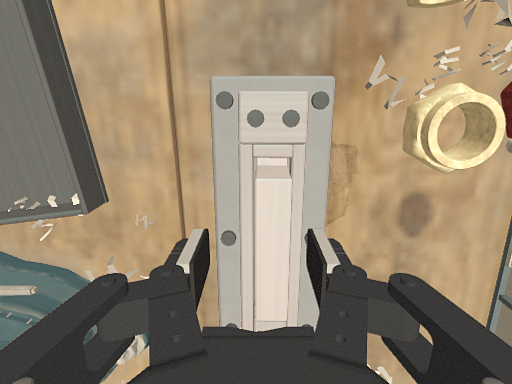

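Emit:
step_arm:
  commands:
    - [0.01,-0.003,0.006,0]
    - [0.022,-0.003,0.0065,0]
    - [0.034,-0.003,0.0065,0]
    - [0.036,-0.003,0.0065,0]
    - [0.036,-0.003,0.0065,0]

```text
t: 2.92
tcp_pos: [0.6688, -0.0351, 0.0339]
tool_rot: [0.007, 0.712, -0.005, 0.702]
force: [-0.6, 0.1, -0.0]
finger_gap: 0.587
```

```bash
python3 - <<'E'
from h import *
mv([.667,-.0343,.031],np.deg2rad(-1)); c=cam('wrist')
im=save('wrist','w3.png')
for uv in [(255,170),(291,170)]: print(ray('wrist',uv,.058,c))
E
```

```text
t 2.9167 tcp [ 0.6688 -0.0351  0.0339] F [-0.6  0.1 -0. ] gap 50.1 j6 -0.2
cmd [ 0.0029  0.0007 -0.0018] 0.0006 dist 0.003
[0.66857568 0.00797657 0.058     ]
[0.68317432 0.00777973 0.058     ]
```

View pics/w3.png

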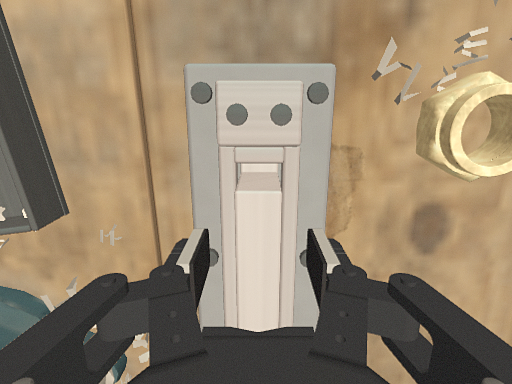

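Emit:
step_arm:
  commands:
    - [0.002,0.0007,-0.001,0]
    - [0.002,0.0007,-0.001,0]
    - [0.002,0.0007,-0.001,0]
    - [0.002,0.0007,-0.001,0]
    - [0.002,0.0007,-0.001,0]
  jaw: 0.0
  grip_force: 35

```text
t: 3.38
tcp_pos: [0.6689, -0.0345, 0.0331]
tool_rot: [0.007, 0.711, -0.006, 0.703]
force: [0.3, -0.0, 1.6]
finger_gap: 0.225
```

```bash
python3 - <<'E'
from h import *
mv([.667,-.0343,.031],np.deg2rad(-1)); 
im=save('wrist','w4.png')
E
```

```text
t 3.3833 tcp [ 0.6689 -0.0345  0.0331] F [ 0.3 -0.   1.6] gap 19.2 j6 -0.2
cmd [ 0.0021  0.0002 -0.0019] 0.0003 dist 0.003
```

View pics/w4.png

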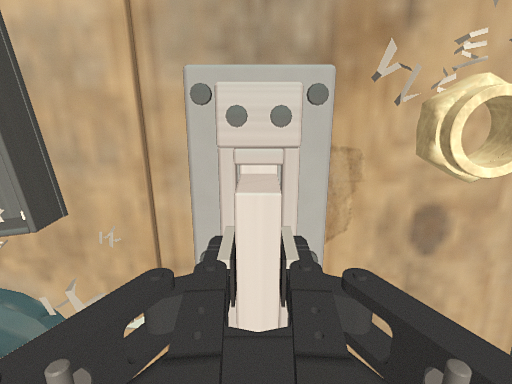

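Emit:
step_arm:
  commands:
    - [0,-0.004,0,0]
    - [0,-0.008,0,0]
    - [0,-0.012,0,0]
    - [0,-0.014,0,0]
    - [0,-0.014,0,0]

```text
t: 3.85
tcp_pos: [0.6686, -0.0454, 0.0334]
tool_rot: [0.009, 0.711, -0.004, 0.703]
force: [1.7, 8.3, 1.8]
finger_gap: 0.226
```

```bash
python3 - <<'E'
from h import *
mv([.667,-.0343,.031],np.deg2rad(-1)); 
im=save('wrist','w5.png')
E
```

```text
t 3.85 tcp [ 0.6686 -0.0454  0.0334] F [1.7 8.3 1.8] gap 19.3 j6 -0.22
cmd [ 0.0025  0.0111 -0.0018] -0.0006 dist 0.012
```

View pics/w5.png

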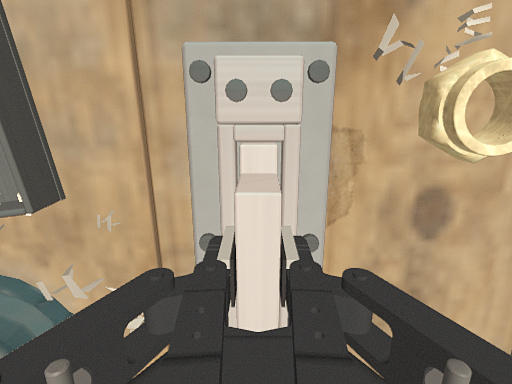

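Emit:
step_arm:
  commands:
    - [0,-0.006,0,0]
    - [-0.002,-0.0075,0,0]
    - [-0.004,-0.0085,0,0]
    - [-0.006,-0.0095,0,0]
    - [-0.008,-0.0105,0,0]
    - [-0.008,-0.0105,0,0]

```text
t: 4.4
tcp_pos: [0.6686, -0.0522, 0.0409]
tool_rot: [0.011, 0.711, -0.002, 0.703]
force: [2.9, 9.6, -3.4]
finger_gap: 0.229
```

```bash
python3 - <<'E'
from h import *
mv([.667,-.0343,.031],np.deg2rad(-1)); 
im=save('wrist','w6.png'); save('scene','s6.png')
im=cv2.imread('pics/s6.png')
a=im[150:330,125:345]; cv2.imwrite('pics/s6c.png',cv2.resize(a,None,fx=3,fy=3,interpolation=cv2.INTER_CUBIC))
E
```

```text
t 4.4 tcp [ 0.6686 -0.0522  0.0409] F [ 2.9  9.6 -3.4] gap 19.6 j6 -0.24
cmd [ 0.0102  0.0178 -0.0018] -0.0011 dist 0.021
```

View pics/w6.png

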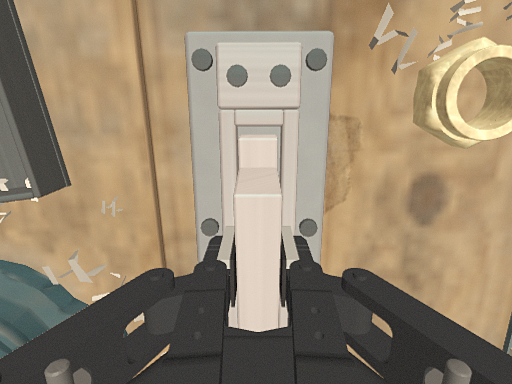

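View pics/s6c.png

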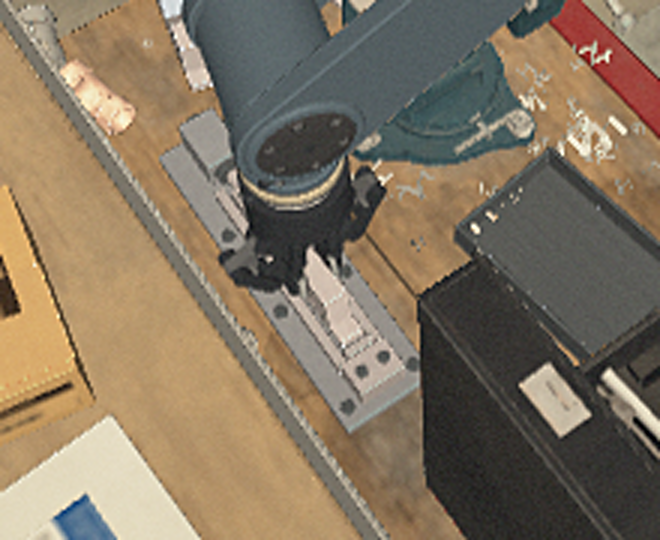

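Emit:
step_arm:
  commands:
    - [-0.003,-0.005,0,0]
    - [-0.006,-0.007,0,0]
    - [-0.009,-0.009,0,0]
    - [-0.012,-0.011,0,0]
    - [-0.015,-0.0125,0,0]
    - [-0.018,-0.014,0,0]
    - [-0.018,-0.014,0,0]

```text
t: 5.08
tcp_pos: [0.6687, -0.0634, 0.0588]
tool_rot: [0.013, 0.711, -0.001, 0.703]
force: [2.0, 8.4, 0.1]
finger_gap: 0.226
```

```bash
python3 - <<'E'
from h import *
mv([.667,-.0343,.031],np.deg2rad(-1)); 
im=save('wrist','w7.png')
E
```

```text
t 5.0833 tcp [ 0.6687 -0.0634  0.0588] F [2.  8.4 0.1] gap 19.3 j6 -0.26
cmd [ 0.0283  0.0286 -0.0019] -0.0018 dist 0.04
```

View pics/w7.png

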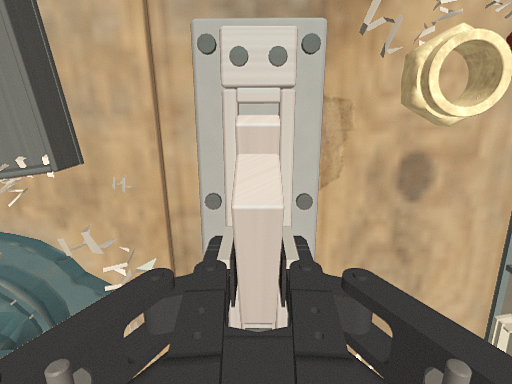

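```bash
cat >> h.py <<'E'
def pose2d(rows,pts,x0=(-.06,.02,.3),c=None,u=258,X=.667):
    # insert in world y-z plane: local x -> -y (holder x); theta: -x end raised. unknown: y,z of underside centre, theta
    from scipy.optimize import least_squares
    c=c or cam('wrist')
    def P(p,l):
        y,z,t=p; a=l[0]*np.cos(t)+l[1]*np.sin(t); b=-l[0]*np.sin(t)+l[1]*np.cos(t)
        return np.array([X,y-a,z+b])
    r=least_squares(lambda p:[proj('wrist',P(p,l),c)[1]-v for l,v in zip(pts,rows)],x0)
    p=r.x; tip=P(p,(.06,0)); end=P(p,(-.06,0))
    print('centre y',p[0].round(4),'z',p[1].round(4),'tilt',np.rad2deg(p[2]).round(1),'res',r.fun.round(1),'tip y,z',tip[1:].round(4),'rear y,z',end[1:].round(4))
E
python3 - <<'E'
from h import *
pose2d([117,125,154,207],[(-.06,0),(-.06,.01),(-.045,.01),(-.045,.046)])
pose2d([125,154,207],[(-.06,.01),(-.045,.01),(-.045,.046)])
im=cv2.imread('pics/w7.png'); cv2.imwrite('pics/w7c.png',cv2.resize(im[60:340,190:330],None,fx=2.1*2,fy=2.1,interpolation=cv2.INTER_CUBIC))
E
```

```text
centre y -0.0546 z 0.0346 tilt 24.2 res [-1.2  0.9  0.6 -0.3] tip y,z [-0.1093  0.0099] rear y,z [0.0001 0.0592]
centre y -0.0539 z 0.0357 tilt 24.6 res [0. 0. 0.] tip y,z [-0.1084  0.0108] rear y,z [0.0007 0.0607]
```

View pics/w7c.png

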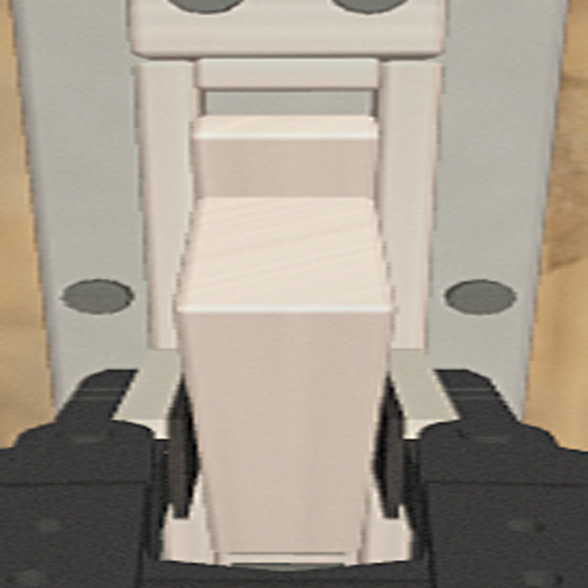

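Emit:
step_arm:
  commands:
    - [0,0.005,0,0]
    - [0,0.012,0,0]
    - [0,0.019,0,0]
    - [0,0.026,0,0]
    - [0,0.032,0,0]
    - [0,0.032,0,0]

```text
t: 5.63
tcp_pos: [0.6686, -0.0302, 0.0588]
tool_rot: [0.012, 0.711, -0.0, 0.703]
force: [0.1, 0.1, -2.2]
finger_gap: 0.228
```

```bash
python3 - <<'E'
from h import *
mv([.667,-.0343,.031],np.deg2rad(-1)); 
im=save('wrist','w8.png')
E
```

```text
t 5.6333 tcp [ 0.6686 -0.0302  0.0588] F [ 0.1  0.1 -2.2] gap 19.5 j6 -0.21
cmd [ 0.0277 -0.0046 -0.0012] -0.0004 dist 0.028
```

View pics/w8.png

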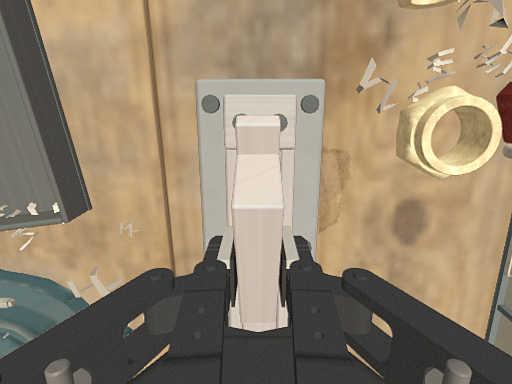

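Emit:
step_arm:
  commands:
    - [-0.006,0.001,0,0]
    - [-0.014,0.001,0,0]
    - [-0.025,0.001,0,0]

```text
t: 5.93
tcp_pos: [0.6687, -0.0306, 0.084]
tool_rot: [0.012, 0.712, -0.001, 0.702]
force: [-0.1, 0.8, -2.3]
finger_gap: 0.226
```

Emit:
step_arm:
  commands:
    - [-0.03,0,0,0]
    - [-0.065,0,0,0]
    - [-0.065,0,0,0]

```text
t: 6.18
tcp_pos: [0.6749, -0.0333, 0.158]
tool_rot: [0.011, 0.706, -0.002, 0.708]
force: [2.1, -0.3, -1.8]
finger_gap: 0.226
```

```bash
python3 - <<'E'
from h import *
mv([.486,.03,.145],np.deg2rad(-1)); 
im=save('wrist','w9.png')
E
```

```text
t 6.1833 tcp [ 0.6749 -0.0333  0.158 ] F [ 2.1 -0.3 -1.8] gap 19.3 j6 -0.21
cmd [ 0.0133  0.0596 -0.1901] -0.0013 dist 0.2
```

View pics/w9.png

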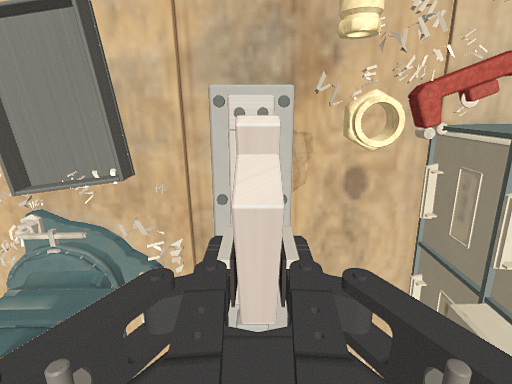

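```bash
python3 - <<'E'
from h import *
for uv in [(77,0),(134,177),(15,192)]: print(ray('wrist',uv,.028).round(4))
im=cv2.imread('pics/top0.png'); a=im[175:245,125:220]; cv2.imwrite('pics/tt.png',cv2.resize(a,None,fx=7,fy=7,interpolation=cv2.INTER_CUBIC))
E
```

```text
[0.5311 0.1194 0.028 ]
[ 0.5582 -0.0268  0.028 ]
[ 0.4439 -0.0392  0.028 ]
```

View pics/tt.png

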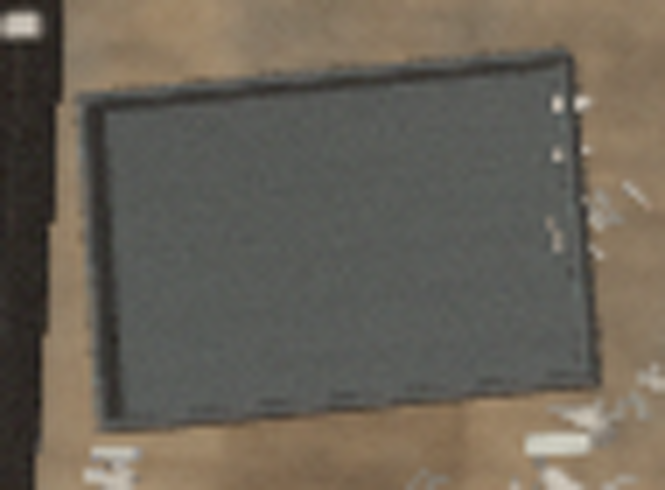

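```bash
python3 - <<'E'
from h import *
c=np.array([ray('top',(125+a/7,175+b/7),.028)[:2] for a,b in [(80,95),(572,48),(600,385),(100,430)]]); print(c.round(4)); print(c.mean(0))
u=c[0]+c[3]-c[1]-c[2]; print('y-dir ang',np.rad2deg(np.arctan2(u[1],u[0])),np.linalg.norm(u)/2)
v=c[0]+c[1]-c[2]-c[3]; print('x-dir ang',np.rad2deg(np.arctan2(v[1],v[0])),np.linalg.norm(v)/2)
E
```

```text
[[ 0.5283  0.1264]
 [ 0.5474 -0.0322]
 [ 0.4387 -0.0451]
 [ 0.4208  0.1138]]
[0.4838018 0.0407219]
y-dir ang 96.61378281806367 0.15986696847304366
x-dir ang 6.731608038987207 0.10885914259735748
```

```bash
python3 - <<'E'
from h import *
mv([.483,.047,.14],np.deg2rad(6.7)); 
E
```

```text
t 6.2333 tcp [ 0.6735 -0.033   0.1552] F [ 0.9  0.2 -2.6] gap 19.2 j6 -0.21
cmd [ 0.0165  0.0762 -0.192 ] -0.1357 dist 0.207
```

Emit:
step_arm:
  commands:
    - [0.0165,0.04,-0.035,-0.135]
    - [0.0165,0.076,-0.07,-0.135]
    - [0.0165,0.076,-0.105,-0.135]
    - [0.0165,0.076,-0.14,-0.135]
    - [0.0165,0.076,-0.17,-0.135]
    - [0.0165,0.076,-0.192,-0.135]
    - [0.0165,0.076,-0.192,-0.135]
    - [0.0165,0.076,-0.192,-0.135]

```text
t: 6.9
tcp_pos: [0.4814, 0.0469, 0.1401]
tool_rot: [-0.036, 0.706, 0.046, 0.705]
force: [0.6, -0.9, -2.7]
finger_gap: 0.228
```

```bash
python3 - <<'E'
from h import *
mv([.483,.047,.05],np.deg2rad(6.7)); save('wrist','w10.png')
E
```

```text
t 6.9 tcp [0.4814 0.0469 0.1401] F [ 0.6 -0.9 -2.7] gap 19.5 j6 -0.27
cmd [ 0.0901 -0.0013  0.0016] -0.0009 dist 0.09
```

View pics/w10.png

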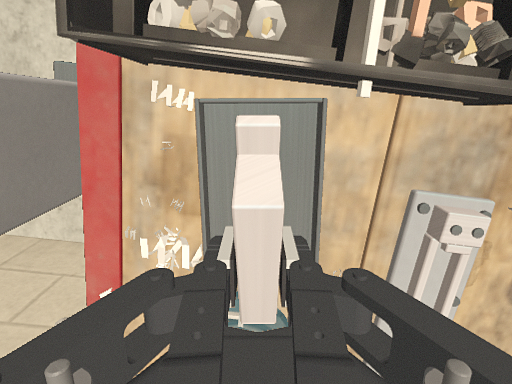

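Emit:
step_arm:
  commands:
    - [0.03,-0.001,0.001,0]
    - [0.06,-0.001,0.001,0]
    - [0.08,-0.001,0.001,0]
    - [0.09,-0.001,0.001,0]
    - [0.095,-0.001,0.001,0]
    - [0.1,-0.001,0.001,0]
    - [0.104,-0.001,0.001,0]
    - [0.108,-0.001,0.001,0]

```text
t: 7.62
tcp_pos: [0.4867, 0.0489, 0.0343]
tool_rot: [-0.035, 0.704, 0.046, 0.708]
force: [-2.1, 9.9, 14.5]
finger_gap: 0.226
```

```bash
python3 - <<'E'
from h import *
mv([.483,.047,.028],np.deg2rad(6.7)); save('wrist','w11.png')
E
```

```text
t 7.6167 tcp [0.4867 0.0489 0.0343] F [-2.1  9.9 14.5] gap 19.3 j6 -0.28
cmd [ 0.0063 -0.0015 -0.0039] -0.0024 dist 0.008
```

View pics/w11.png

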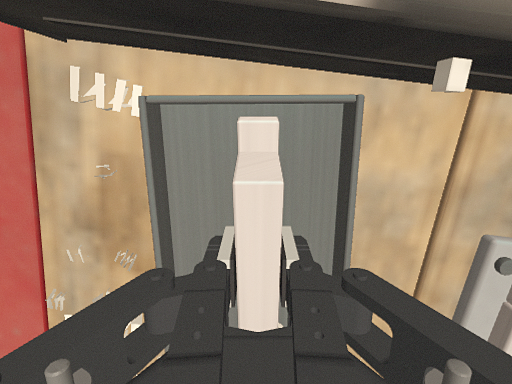

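Emit:
step_arm:
  commands:
    - [0.006,-0.001,-0.002,0]
    - [0.009,-0.001,-0.002,0]
    - [0.011,-0.001,-0.002,0]
    - [0.011,-0.001,-0.002,0]

```text
t: 8.0
tcp_pos: [0.4875, 0.0482, 0.0239]
tool_rot: [-0.035, 0.702, 0.046, 0.709]
force: [-1.3, 5.1, 7.6]
finger_gap: 0.226
```

Emit:
step_arm:
  commands:
    - [0,0,0,0]
    - [0,0,0,0]
    - [0,0,0,0]
  jaw: 0.045

```text
t: 8.25
tcp_pos: [0.4893, 0.0478, 0.0243]
tool_rot: [-0.036, 0.701, 0.045, 0.71]
force: [-0.8, 0.1, -0.5]
finger_gap: 0.527
```

Emit:
step_arm:
  commands:
    - [-0.03,0,0,0]
    - [-0.07,0,0,0]
    - [-0.11,0,0,0]
    - [-0.15,0,0,0]
    - [-0.18,0,0,0]
    - [-0.18,0,0,0]

```text
t: 8.75
tcp_pos: [0.4916, 0.0443, 0.2105]
tool_rot: [-0.037, 0.697, 0.044, 0.715]
force: [0.4, -0.8, 0.6]
finger_gap: 0.523
```

```bash
python3 - <<'E'
from h import *
mv([.63,.04,.21],np.deg2rad(6.7)); save('wrist','w12.png')
E
```

```text
t 8.75 tcp [0.4916 0.0443 0.2105] F [ 0.4 -0.8  0.6] gap 44.6 j6 -0.27
cmd [ 0.0039 -0.0202  0.1369] -0.0024 dist 0.138
```

View pics/w12.png

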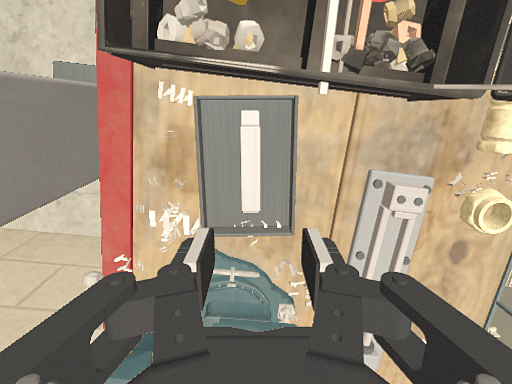

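```bash
python3 - <<'E'
from h import *
f=lambda a,b,z:ray('top',(125+a/3.2,100+b/3.2),z)
# body top face corners approx: left (635,137)-(630,160); right (757,165)-(752,190)
p=f(632,149,.046);q=f(755,178,.046); print(p,q,(p+q)/2,np.linalg.norm(p-q),np.rad2deg(np.arctan2((q-p)[1],(q-p)[0])))
p=f(603,155,.01);q=f(758,192,.01); print(p,q,(p+q)/2,np.linalg.norm(p-q),np.rad2deg(np.arctan2((q-p)[1],(q-p)[0])))
mv([.66,-.02,.24],np.deg2rad(-1))
E
```

```text
[ 0.63143085 -0.29283937  0.046     ] [ 0.61257261 -0.37966094  0.046     ] [ 0.62200173 -0.33625016  0.046     ] 0.08884603170946279 -102.25467926573192
[ 0.63482457 -0.27778269  0.01      ] [ 0.60985314 -0.39131039  0.01      ] [ 0.62233885 -0.33454654  0.01      ] 0.1162416082285751 -102.40517682515436
t 8.8 tcp [0.4899 0.0445 0.2077] F [-0.2 -0.9 -0. ] gap 45.1 j6 -0.27
cmd [-0.0296 -0.0832  0.1623] 0.1318 dist 0.185
```

Emit:
step_arm:
  commands:
    - [-0.03,-0.02,0.04,0.1]
    - [-0.03,-0.03,0.08,0.13]
    - [-0.03,-0.05,0.12,0.13]
    - [-0.03,-0.083,0.145,0.13]
    - [-0.03,-0.12,0.165,0.2]
    - [-0.03,-0.16,0.165,0.25]
    - [-0.03,-0.2,0.165,0.3]
    - [-0.03,-0.23,0.165,0.33]

```text
t: 9.47
tcp_pos: [0.6795, -0.1675, 0.2359]
tool_rot: [0.082, 0.697, -0.071, 0.708]
force: [1.2, 0.3, 0.0]
finger_gap: 0.526
```

```bash
python3 - <<'E'
from h import *
mv([.622,-.335,.22],np.deg2rad(-12.3))
E
```

```text
t 9.4667 tcp [ 0.6795 -0.1675  0.2359] F [1.2 0.3 0. ] gap 44.9 j6 -0.2
cmd [ 0.0125 -0.1763 -0.0202] -0.0028 dist 0.178
```

Emit:
step_arm:
  commands:
    - [0.012,-0.04,-0.005,0]
    - [0.012,-0.08,-0.01,0]
    - [0.012,-0.12,-0.015,0]
    - [0.012,-0.16,-0.02,0]
    - [0.012,-0.176,-0.02,0]
    - [0.012,-0.176,-0.02,0]
    - [0.012,-0.176,-0.02,0]

```text
t: 10.05
tcp_pos: [0.6214, -0.3352, 0.2184]
tool_rot: [0.084, 0.698, -0.071, 0.708]
force: [0.2, 0.2, 0.2]
finger_gap: 0.526
```

```bash
python3 - <<'E'
from h import *
mv([.622,-.335,.22],np.deg2rad(-12.3)); save('wrist','w13.png')
E
```

```text
t 10.05 tcp [ 0.6214 -0.3352  0.2184] F [0.2 0.2 0.2] gap 44.9 j6 -0.45
cmd [-0.0016  0.0004  0.0006] -0.0053 dist 0.002
```

View pics/w13.png

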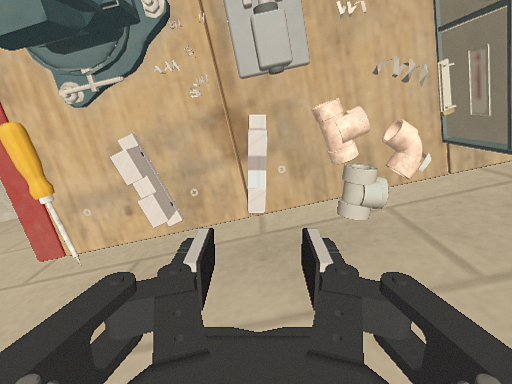

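```bash
python3 - <<'E'
from h import *
im=cv2.imread('pics/w13.png'); cv2.imwrite('pics/w13c.png',cv2.resize(im[105:225,215:300],None,fx=5,fy=5,interpolation=cv2.INTER_CUBIC))
E
```

```text
(no output)
```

View pics/w13c.png

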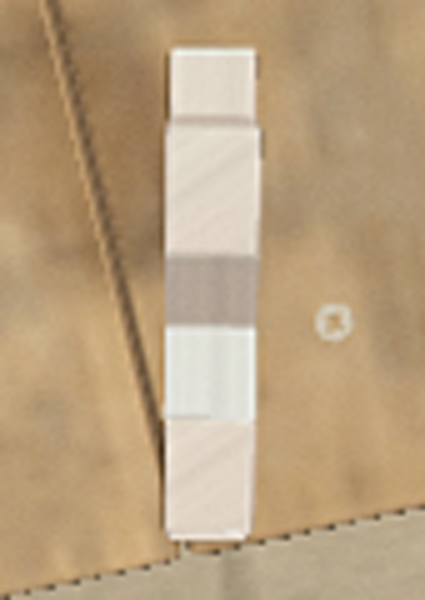

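```bash
python3 - <<'E'
from h import *
c=cam('wrist'); f=lambda a,b,z:ray('wrist',(215+a/5,105+b/5),z,c)
p=f(213,125,.046);q=f(207,538,.046); print(p,q,(p+q)/2,np.linalg.norm(p-q),np.rad2deg(np.arctan2((q-p)[1],(q-p)[0])))
m=(f(212,253,.046)+f(210,420,.046))/2; print('notch mid',m, np.linalg.norm(f(212,253,.046)-f(210,420,.046)))
print('w',np.linalg.norm(f(166,130,.046)-f(260,130,.046)))
u=(q-p)/np.linalg.norm(q-p); C=(p+q)/2
tgt=C+u*.008; print(tgt)
mv([tgt[0],tgt[1],.019],np.arctan2(u[1],u[0])+np.pi/2)
E
```

```text
[ 0.6335473  -0.29050025  0.046     ] [ 0.61252926 -0.37931434  0.046     ] [ 0.62303828 -0.33490729  0.046     ] 0.09126719212687355 -103.31422097596915
notch mid [ 0.6233321  -0.33467766  0.046     ] 0.036928012859892445
w 0.01964275448244013
[ 0.62119595 -0.34269227  0.046     ]
t 10.1 tcp [ 0.6219 -0.3338  0.2189] F [0.3 0.3 0.1] gap 45.1 j6 -0.45
cmd [ 0.1996 -0.0128 -0.0011] 0.0144 dist 0.2
```

Emit:
step_arm:
  commands:
    - [0.04,-0.004,0,0.014]
    - [0.08,-0.009,-0.001,0.014]
    - [0.12,-0.013,-0.001,0.014]
    - [0.15,-0.013,-0.001,0.014]
    - [0.17,-0.013,-0.001,0.014]
    - [0.18,-0.013,-0.001,0.014]
    - [0.18,-0.013,-0.001,0.014]

```text
t: 10.68
tcp_pos: [0.6201, -0.3397, 0.0354]
tool_rot: [0.089, 0.7, -0.073, 0.705]
force: [-0.3, 0.4, -0.3]
finger_gap: 0.526
```

```bash
python3 - <<'E'
from h import *
mv([.6212,-.3427,.019],np.deg2rad(-13.3)); save('wrist','w14.png')
E
```

```text
t 10.6833 tcp [ 0.6201 -0.3397  0.0354] F [-0.3  0.4 -0.3] gap 45.0 j6 -0.46
cmd [ 0.0163 -0.003   0.0017] 0.0027 dist 0.017
```

View pics/w14.png

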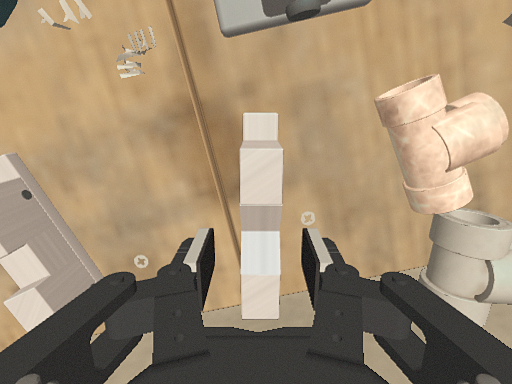

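Emit:
step_arm:
  commands:
    - [0.008,-0.003,0.002,0.002]
    - [0.014,-0.003,0.002,0.002]
    - [0.016,-0.003,0.002,0.002]
    - [0.016,-0.003,0.002,0.002]

```text
t: 11.07
tcp_pos: [0.6227, -0.3442, 0.0218]
tool_rot: [0.089, 0.698, -0.075, 0.706]
force: [1.4, -0.4, -0.0]
finger_gap: 0.528
```

Emit:
step_arm:
  commands:
    - [0,0,0,0]
    - [0,0,0,0]
    - [0,0,0,0]
    - [0,0,0,0]
  jaw: 0.0
  grip_force: 35

```text
t: 11.4
tcp_pos: [0.6229, -0.3445, 0.0226]
tool_rot: [0.089, 0.698, -0.075, 0.707]
force: [-0.9, 0.3, 3.6]
finger_gap: 0.226
```

```bash
python3 - <<'E'
from h import *
mv([.6212,-.3427,.15],np.deg2rad(-13.3)); save('wrist','w15.png')
E
```

```text
t 11.4 tcp [ 0.6229 -0.3445  0.0226] F [-0.9  0.3  3.6] gap 19.3 j6 -0.46
cmd [-0.1274  0.004  -0.0008] 0.0002 dist 0.127
```

View pics/w15.png

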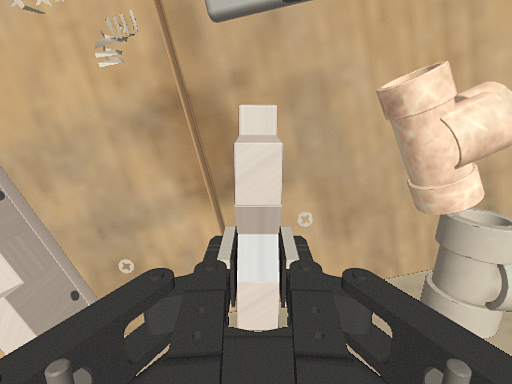

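Emit:
step_arm:
  commands:
    - [-0.02,0,0,0]
    - [-0.06,0,0,0]
    - [-0.1,0,0,0]
    - [-0.13,0.01,0,0]
    - [-0.13,0.01,0,0]

```text
t: 11.87
tcp_pos: [0.6275, -0.3386, 0.1608]
tool_rot: [0.086, 0.693, -0.077, 0.711]
force: [0.8, -0.5, -0.7]
finger_gap: 0.223
```

```bash
python3 - <<'E'
from h import *
mv([.668,-.031,.15],np.deg2rad(-1)); save('wrist','w16.png')
E
```

```text
t 11.8667 tcp [ 0.6275 -0.3386  0.1608] F [ 0.8 -0.5 -0.7] gap 19.0 j6 -0.44
cmd [ 0.0151  0.3085 -0.0313] -0.2139 dist 0.31
```

View pics/w16.png

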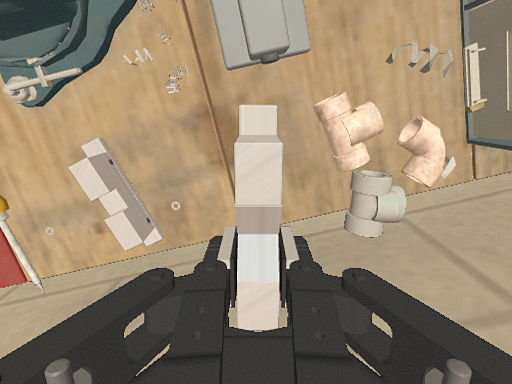

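Emit:
step_arm:
  commands:
    - [0.003,0.04,0.01,-0.03]
    - [0.006,0.08,0.01,-0.06]
    - [0.009,0.12,0.01,-0.09]
    - [0.012,0.16,0.005,-0.12]
    - [0.015,0.2,-0.005,-0.15]
    - [0.015,0.24,-0.015,-0.18]
    - [0.015,0.28,-0.025,-0.214]
    - [0.015,0.308,-0.031,-0.214]

```text
t: 12.58
tcp_pos: [0.6637, -0.0267, 0.1443]
tool_rot: [0.01, 0.702, 0.0, 0.713]
force: [-0.4, -0.0, -2.8]
finger_gap: 0.225
```

```bash
python3 - <<'E'
from h import *
mv([.668,-.031,.08],np.deg2rad(-1))
E
```

```text
t 12.5833 tcp [ 0.6637 -0.0267  0.1443] F [-0.4 -0.  -2.8] gap 19.2 j6 -0.21
cmd [ 0.0642 -0.0052  0.0034] 0.0032 dist 0.065
```

Emit:
step_arm:
  commands:
    - [0.03,-0.005,0.0035,0.003]
    - [0.05,-0.005,0.0035,0.003]
    - [0.062,-0.005,0.0035,0.003]
    - [0.064,-0.005,0.0035,0.003]
    - [0.064,-0.005,0.0035,0.003]

```text
t: 13.0
tcp_pos: [0.6668, -0.031, 0.0781]
tool_rot: [0.012, 0.703, -0.001, 0.711]
force: [-0.6, 0.3, -2.6]
finger_gap: 0.223
```

```bash
python3 - <<'E'
from h import *
mv([.668,-.031,.062],np.deg2rad(-1)); save('wrist','w17.png')
E
```

```text
t 13.0 tcp [ 0.6668 -0.031   0.0781] F [-0.6  0.3 -2.6] gap 19.1 j6 -0.22
cmd [ 0.0161 -0.0002  0.0011] -0.0004 dist 0.016
```

View pics/w17.png

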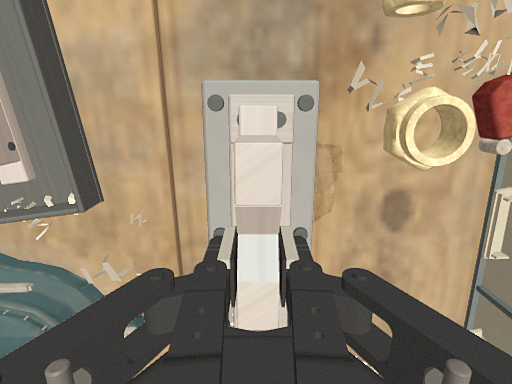

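```bash
python3 - <<'E'
from h import *
im=cv2.imread('pics/w17.png'); cv2.imwrite('pics/w17c.png',cv2.resize(im[70:330,190:330],None,fx=4,fy=2.2,interpolation=cv2.INTER_CUBIC))
c=cam('wrist')
for uv,z in [((229,105),.036),((295.5,105),.036),((203,90),.012),((319,90),.012),((241,108),.066),((277,108),.066)]: print(ray('wrist',uv,z,c).round(4))
E
```

```text
[0.6523 0.0374 0.036 ]
[0.6925 0.0367 0.036 ]
[0.6334 0.0476 0.012 ]
[0.7115 0.0463 0.012 ]
[0.6606 0.0356 0.066 ]
[0.679  0.0353 0.066 ]
```

View pics/w17c.png

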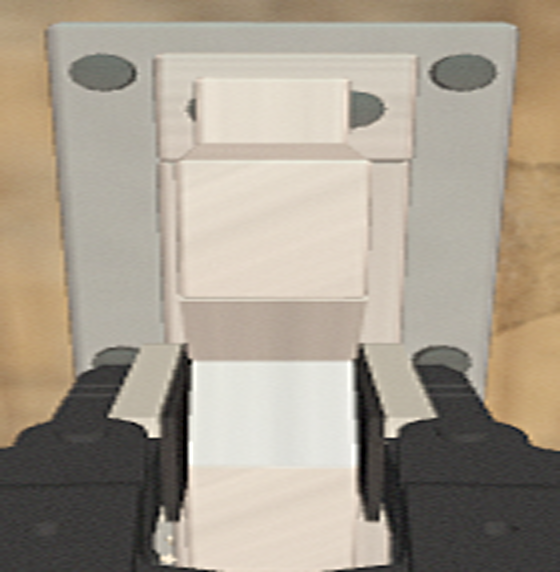

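Emit:
step_arm:
  commands:
    - [0.006,0,0.002,0]
    - [0.012,0,0.0025,0]
    - [0.015,0,0.0025,0]
    - [0.015,0,0.0025,0]

```text
t: 13.38
tcp_pos: [0.6703, -0.0314, 0.0641]
tool_rot: [0.012, 0.702, -0.001, 0.712]
force: [-0.3, -0.3, -2.5]
finger_gap: 0.223
```

```bash
python3 - <<'E'
from h import *
mv([.669,-.031,.0586],np.deg2rad(-1)); save('wrist','w18.png')
im=cv2.imread('pics/w18.png'); cv2.imwrite('pics/w18c.png',cv2.resize(im[50:330,190:330],None,fx=4,fy=2.1,interpolation=cv2.INTER_CUBIC))
E
```

```text
t 13.3833 tcp [ 0.6703 -0.0314  0.0641] F [-0.3 -0.3 -2.5] gap 19.0 j6 -0.22
cmd [ 0.0055  0.0003 -0.0013] -0.0011 dist 0.006
```

View pics/w18c.png

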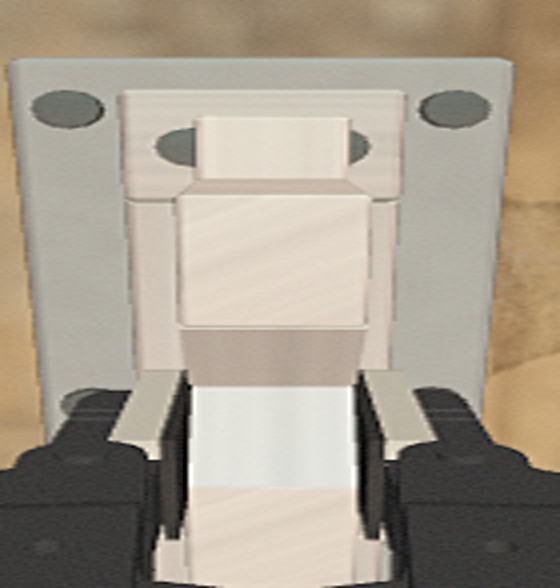

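Emit:
step_arm:
  commands:
    - [0.003,0,-0.001,0]
    - [0.006,0,-0.0013,0]
    - [0.009,-0.002,-0.0013,0]
    - [0.012,-0.003,-0.0013,0]
    - [0.014,-0.004,-0.0013,0]
    - [0.014,-0.004,-0.0013,0]

```text
t: 13.93
tcp_pos: [0.6695, -0.0362, 0.0519]
tool_rot: [0.011, 0.702, -0.001, 0.712]
force: [-2.3, -1.9, 6.7]
finger_gap: 0.224
```

```bash
python3 - <<'E'
from h import *
mv([.669,-.0385,.0475],np.deg2rad(-1)); save('wrist','w19.png')
im=cv2.imread('pics/w19.png'); cv2.imwrite('pics/w19c.png',cv2.resize(im[50:330,190:330],None,fx=4,fy=2.1,interpolation=cv2.INTER_CUBIC))
E
```

```text
t 13.9333 tcp [ 0.6695 -0.0362  0.0519] F [-2.3 -1.9  6.7] gap 19.2 j6 -0.22
cmd [ 0.0043 -0.0024 -0.0005] -0.0006 dist 0.005
```

View pics/w19c.png

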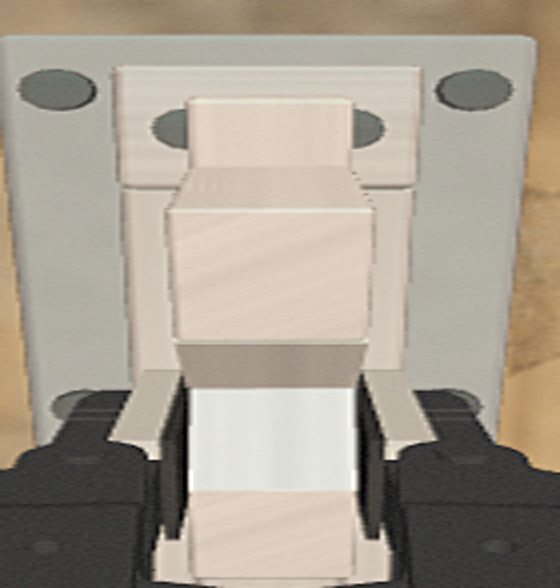

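Emit:
step_arm:
  commands:
    - [0.004,-0.001,0,0]
    - [0.006,-0.002,0,0]
    - [0.008,-0.003,0,0]
    - [0.0085,-0.004,0,0]
    - [0.0085,-0.004,0,0]

```text
t: 14.4
tcp_pos: [0.6696, -0.0402, 0.0451]
tool_rot: [0.011, 0.702, -0.001, 0.712]
force: [-4.4, 0.4, 6.8]
finger_gap: 0.221
```

```bash
python3 - <<'E'
from h import *
mv([.669,-.0385,.0475],np.deg2rad(-1)); save('wrist','w20.png')
im=cv2.imread('pics/w20.png'); cv2.imwrite('pics/w20c.png',cv2.resize(im[50:330,190:330],None,fx=4,fy=2.1,interpolation=cv2.INTER_CUBIC))
E
```

```text
t 14.4 tcp [ 0.6696 -0.0402  0.0451] F [-4.4  0.4  6.8] gap 18.9 j6 -0.23
cmd [-0.0024  0.0018 -0.0006] -0.0005 dist 0.003
```

View pics/w20c.png

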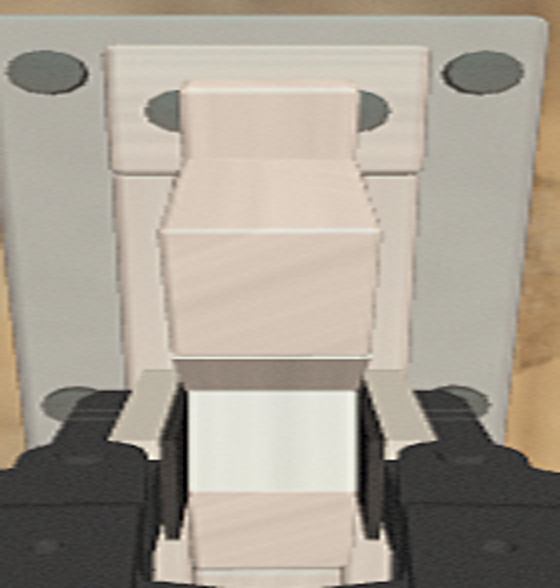

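```bash
python3 - <<'E'
from h import *
g=lambda r:r/2.1+50
pose2d([g(91),g(158),g(232),g(357),g(492),g(568)],[(-.06,.01),(-.045,.01),(-.045,.046),(-.018,.046),(.018,.046),(.045,.046)],x0=(-.02,.03,.2),X=.669)
E
```

```text
centre y -0.0221 z 0.0276 tilt 15.4 res [-0.6  1.  -0.6  1.  -0.7  0.1] tip y,z [-0.0799  0.0117] rear y,z [0.0358 0.0435]
```

Emit:
step_arm:
  commands:
    - [0.001,-0.003,-0.0015,0]
    - [0.001,-0.006,-0.0015,0]
    - [0.001,-0.009,-0.0015,0]
    - [0.001,-0.012,-0.0015,0]
    - [0.001,-0.012,-0.0015,0]

```text
t: 14.87
tcp_pos: [0.6686, -0.0526, 0.0445]
tool_rot: [0.012, 0.701, -0.001, 0.713]
force: [0.3, 2.3, 3.8]
finger_gap: 0.225
```

```bash
python3 - <<'E'
from h import *
mv([.669,-.0385,.0475],np.deg2rad(-1)); save('wrist','w21.png')
im=cv2.imread('pics/w21.png'); cv2.imwrite('pics/w21c.png',cv2.resize(im[50:330,190:330],None,fx=4,fy=2.1,interpolation=cv2.INTER_CUBIC))
E
```

```text
t 14.8667 tcp [ 0.6686 -0.0526  0.0445] F [0.3 2.3 3.8] gap 19.3 j6 -0.25
cmd [-0.0028  0.0141  0.0002] -0.0008 dist 0.014
```

View pics/w21c.png

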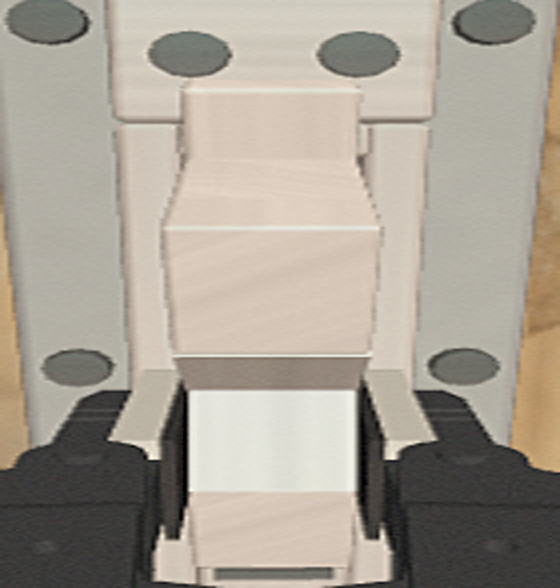

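Emit:
step_arm:
  commands:
    - [0,-0.005,0,0]
    - [0,-0.009,0,0]
    - [0,-0.013,0,0]
    - [0,-0.017,0,0]
    - [0,-0.021,0,0]
    - [0,-0.021,0,0]

```text
t: 15.42
tcp_pos: [0.6683, -0.0709, 0.0448]
tool_rot: [0.014, 0.701, -0.0, 0.713]
force: [0.2, 10.8, 6.7]
finger_gap: 0.223
```

```bash
python3 - <<'E'
from h import *
mv([.669,-.0385,.0475],np.deg2rad(-1)); save('wrist','w22.png')
im=cv2.imread('pics/w22.png'); cv2.imwrite('pics/w22c.png',cv2.resize(im[50:330,190:330],None,fx=4,fy=2.1,interpolation=cv2.INTER_CUBIC))
E
```

```text
t 15.4167 tcp [ 0.6683 -0.0709  0.0448] F [ 0.2 10.8  6.7] gap 19.1 j6 -0.28
cmd [-0.0021  0.0325  0.0001] -0.0022 dist 0.033
```

View pics/w22c.png

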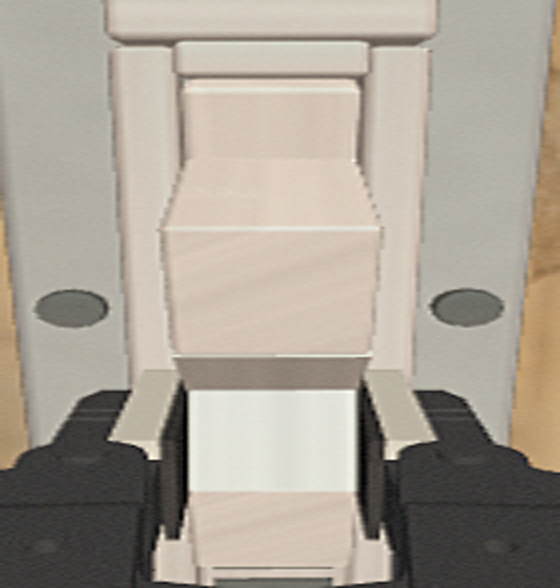

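Emit:
step_arm:
  commands:
    - [0,-0.005,0,0]
    - [0.001,-0.008,0,0]
    - [0.003,-0.008,0,0]
    - [0.005,-0.007,0,0]
    - [0.007,-0.006,0,0]
    - [0.007,-0.006,0,0]

```text
t: 15.97
tcp_pos: [0.6687, -0.0725, 0.0407]
tool_rot: [0.015, 0.701, 0.001, 0.713]
force: [-1.7, 14.0, 20.0]
finger_gap: 0.228
```

```bash
python3 - <<'E'
from h import *
mv([.669,-.0385,.0475],np.deg2rad(-1)); save('wrist','w23.png')
im=cv2.imread('pics/w23.png'); cv2.imwrite('pics/w23c.png',cv2.resize(im[50:330,190:330],None,fx=4,fy=2.1,interpolation=cv2.INTER_CUBIC))
E
```

```text
t 15.9667 tcp [ 0.6687 -0.0725  0.0407] F [-1.7 14.  20. ] gap 19.5 j6 -0.29
cmd [-0.006   0.0342 -0.0003] -0.0025 dist 0.035
```

View pics/w23c.png

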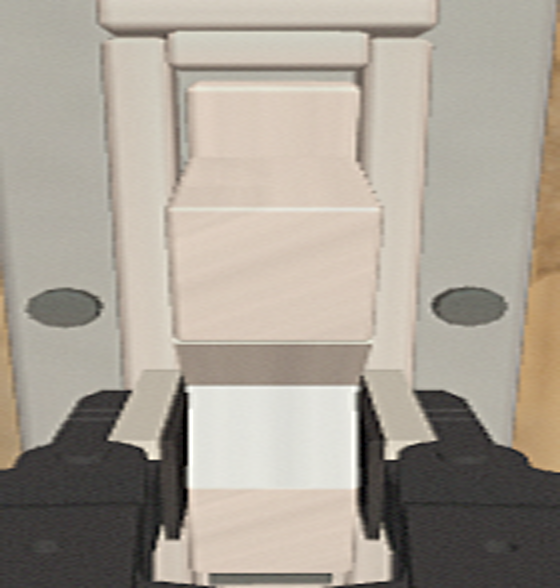

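```bash
python3 - <<'E'
from h import *
g=lambda r:r/2.1+50
pose2d([g(90),g(158),g(209),g(342),g(489),g(573)],[(-.06,.01),(-.045,.01),(-.045,.046),(-.018,.046),(.018,.046),(.045,.046)],x0=(-.06,.02,.2),X=.669)
print(ray('wrist',(257,g(68)),.036)[1])
E
```

```text
centre y -0.0559 z 0.0224 tilt 10.8 res [-0.3  0.3 -0.1  0.6 -1.1  0.6] tip y,z [-0.1149  0.0111] rear y,z [0.003  0.0336]
0.00606984700534447
```

Emit:
step_arm:
  commands:
    - [0.006,-0.004,0,0]
    - [0.008,-0.003,0,0]
    - [0.01,-0.001,0,0]
    - [0.012,0.0005,0,0]
    - [0.013,0.0015,0,0]
    - [0.013,0.0015,0,0]

```text
t: 16.52
tcp_pos: [0.669, -0.0674, 0.0306]
tool_rot: [0.017, 0.701, 0.003, 0.713]
force: [-2.6, 12.9, 18.6]
finger_gap: 0.223
```

```bash
python3 - <<'E'
from h import *
mv([.669,-.0385,.0475],np.deg2rad(-1)); save('wrist','w24.png')
im=cv2.imread('pics/w24.png'); cv2.imwrite('pics/w24c.png',cv2.resize(im[50:330,190:330],None,fx=4,fy=2.1,interpolation=cv2.INTER_CUBIC))
E
```

```text
t 16.5167 tcp [ 0.669  -0.0674  0.0306] F [-2.6 12.9 18.6] gap 19.0 j6 -0.29
cmd [-0.0161  0.0293 -0.0003] -0.0023 dist 0.033
```

View pics/w24c.png

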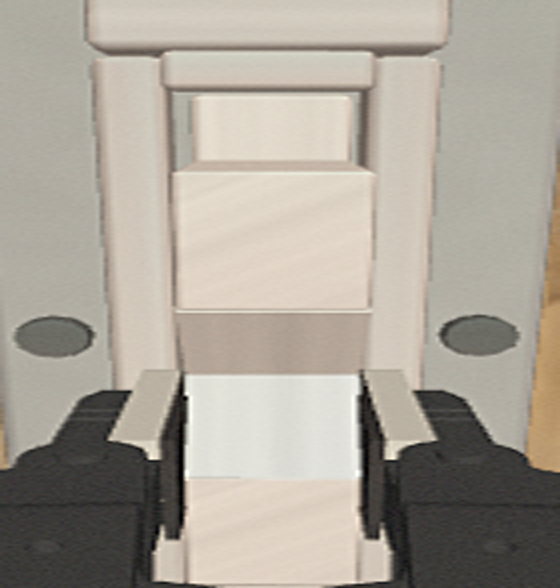

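```bash
python3 - <<'E'
from h import *
g=lambda r:r/2.1+50
pose2d([g(98),g(163),g(173),g(309),g(478)],[(-.06,.01),(-.045,.01),(-.045,.046),(-.018,.046),(.018,.046)],x0=(-.06,.02,.0),X=.669)
E
```

```text
centre y -0.0551 z 0.0116 tilt -0.8 res [ 0.2  0.1 -0.8  1.1 -0.5] tip y,z [-0.1151  0.0124] rear y,z [0.0049 0.0108]
```

Emit:
step_arm:
  commands:
    - [0.002,0.002,0,0]
    - [0.002,0.005,0,0]
    - [0.002,0.008,0,0]
    - [0.002,0.011,0,0]
    - [0.002,0.012,0,0]
    - [0.002,0.012,0,0]

```text
t: 17.07
tcp_pos: [0.6693, -0.059, 0.0306]
tool_rot: [0.014, 0.701, 0.002, 0.713]
force: [-4.7, -6.0, 11.1]
finger_gap: 0.227
```

```bash
python3 - <<'E'
from h import *
mv([.669,-.0385,.0475],np.deg2rad(-1)); save('wrist','w25.png')
im=cv2.imread('pics/w25.png'); cv2.imwrite('pics/w25c.png',cv2.resize(im[50:330,190:330],None,fx=4,fy=2.1,interpolation=cv2.INTER_CUBIC))
E
```

```text
t 17.0667 tcp [ 0.6693 -0.059   0.0306] F [-4.7 -6.  11.1] gap 19.4 j6 -0.27
cmd [-0.0165  0.0208 -0.0004] -0.0007 dist 0.027
```

View pics/w25c.png

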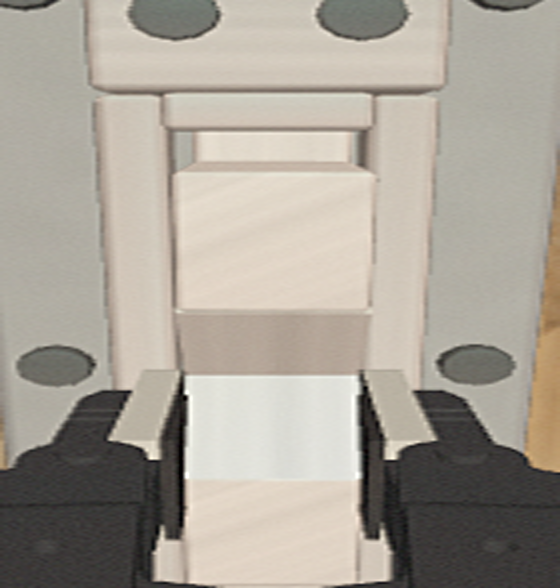

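Emit:
step_arm:
  commands:
    - [0,-0.001,0,0]
    - [0,-0.001,0,0]
    - [0,-0.001,0,0]
  jaw: 0.045

```text
t: 17.37
tcp_pos: [0.6691, -0.0605, 0.0299]
tool_rot: [0.015, 0.701, 0.001, 0.713]
force: [0.2, 0.7, -0.5]
finger_gap: 0.528
```

Emit:
step_arm:
  commands:
    - [-0.03,0,0,0]
    - [-0.07,0,0,0]
    - [-0.11,0,0,0]
    - [-0.15,0,0,0]
    - [-0.19,0.01,0,0]
    - [-0.19,0.01,0,0]
    - [-0.19,0.01,0,0]

```text
t: 17.95
tcp_pos: [0.6677, -0.0546, 0.2232]
tool_rot: [0.014, 0.699, 0.001, 0.715]
force: [-0.2, 0.1, -0.3]
finger_gap: 0.528
```

```bash
python3 - <<'E'
from h import *
mv([.662,-.04,.25],np.deg2rad(-1)); c=cam('wrist'); save('wrist','w26.png')
im=cv2.imread('pics/w26.png'); cv2.imwrite('pics/w26c.png',cv2.resize(im[60:330,200:320],None,fx=4,fy=2.2,interpolation=cv2.INTER_CUBIC))
import pickle; pickle.dump(c,open('c26.pkl','wb'))
save('scene','s26.png');im=cv2.imread('pics/s26.png')
a=im[150:330,125:345]; cv2.imwrite('pics/s26c.png',cv2.resize(a,None,fx=3,fy=3,interpolation=cv2.INTER_CUBIC))
E
```

```text
t 17.95 tcp [ 0.6677 -0.0546  0.2232] F [-0.2  0.1 -0.3] gap 45.1 j6 -0.25
cmd [-0.0267  0.0151 -0.0054] -0.0004 dist 0.031
```

View pics/w26c.png

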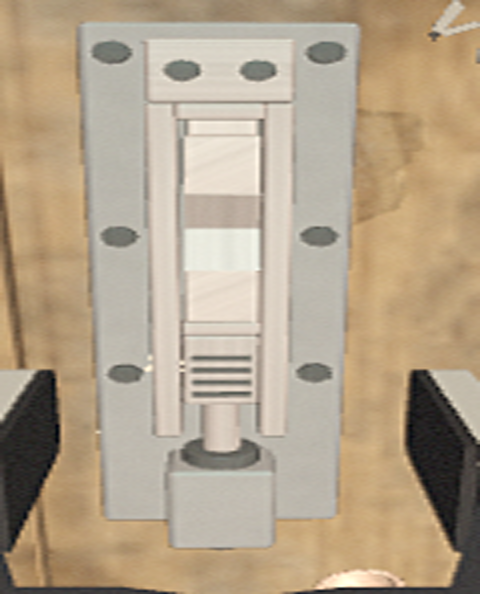

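View pics/w26.png

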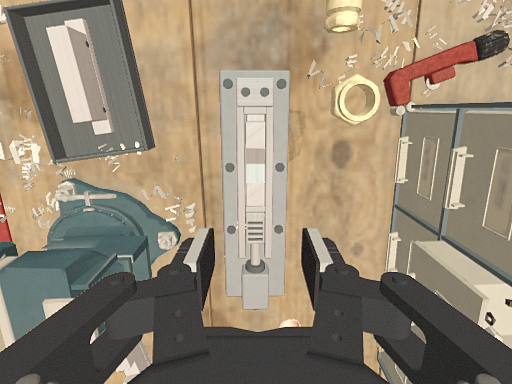

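View pics/s26c.png

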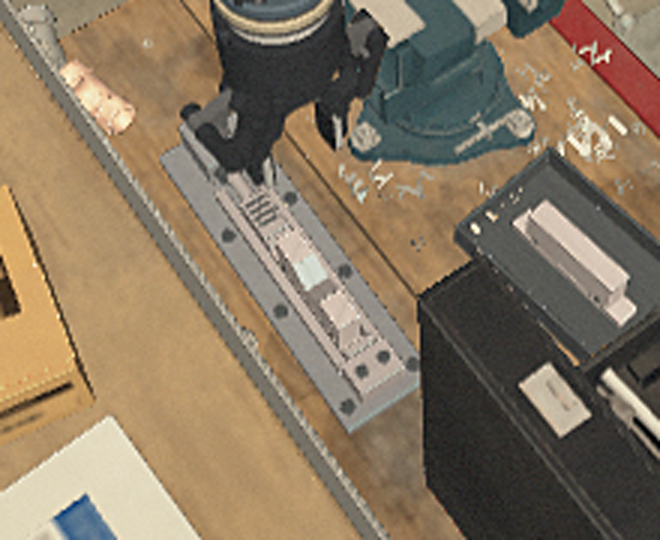

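```bash
python3 - <<'E'
from h import *
import pickle; c=pickle.load(open('c26.pkl','rb'))
f=lambda x,y,z:ray('wrist',(200+x/4,60+y/2.2),z,c)
l=f(222,119,.036);a=f(221,136,.058);b=f(224,323,.058);s=f(220,70,.036);n1=f(222,194,.058);n2=f(222,271,.058);cf=f(222,335,.036)
print('lip',l,'body',a,b,'mid',(a+b)/2,'len',a[1]-b[1],'notch mid',(n1+n2)/2,n1[1]-n2[1])
print('hx of centre',l[1]-.052-(a+b)[1]/2, 'car face hx',l[1]-.052-cf[1])
p=f(183,230,.058);q=f(260,230,.058);w1=f(148,230,.026);w2=f(294,230,.026);print('lat',(p+q)[0]/2,(w1+w2)[0]/2,'widths',q[0]-p[0],w2[0]-w1[0])
print('stop mid',(f(147,75,.036)+f(294,75,.036))/2)
E
```

```text
lip [0.67072779 0.00623291 0.036     ] body [ 0.66996534 -0.00095828  0.058     ] [ 0.66901474 -0.0914566   0.058     ] mid [ 0.66949004 -0.04620744  0.058     ] len 0.09049832052771799 notch mid [ 0.66934303 -0.04625777  0.058     ] 0.037302576098281644
hx of centre 0.00044035258361180274 car face hx 0.05977661379952825
lat 0.6692486272694804 0.6695388768944324 widths 0.02019856372437967 0.04226142873139038
stop mid [0.67075509 0.02679015 0.036     ]
```

```bash
python3 - <<'E'
from h import *
print(telemetry.sense()['qd'].round(3), telemetry.sense()['t']); print(manip.sign_off())
E
```

```text
[-0.005  0.027  0.023  0.     0.003  0.001] 18.05
the job is handed in; nothing more can be done
None
```

The work holder is changed over: the flat insert is in the tray and the V-notched insert is seated in the channel. I handed the job in at about 18 s; it reported no verdict.

- **Removal:** I gripped the flat insert and pressed the carriage back with it. I then lifted its free end over the fixed stop to about 24° and set it down in the tray. It is standing there, let go.
- **Fitting:** I tilted the V insert to about 15° against the fixed stop's lip, which is less than the 18° you mention. I slid its low end under the carriage lip, pressed the carriage back about 20 mm and lowered the raised end. The spring then closed on it.
- **Forces:** The most I read at the wrist was about 24 N.

| Last check (wrist camera, with the gripper open and clear above) | Measured |
|---|---|
| V insert along the channel, from the seat | 0.4 mm |
| V insert across the channel | 0.3 mm |
| Body top length, taking it as seated at the right height | 90.5 mm (true 90) |
| Carriage travel | 7.8 mm |

- **Fit:** Both ends of the foot look to be under the lips. The last tilt I measured was 0.8° from level, before the spring slid it home. I did not measure its sideways lean.
- **Disagreement:** The stop's centre line came out about 1 mm off that of the channel walls, which is within the 2 mm camera calibration.
- **Not re-checked:** I did not re-measure the slotted insert or the screwdriver. I saw no contact with either.

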